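# Seat the specimen stage plate on its studs

## Robot

A 6-joint arm with a two-finger parallel gripper is mounted at the origin on the work surface. World frame = base frame: x ahead of the robot, y to its left, z up, the work surface at z = 0. Lengths are in m, angles in rad, forces in N, time in s.
With the tool pointing down it reaches from about 0.25 to 0.8 m from the base axis. Payload 8.5 kg.
Tool frame: the origin (TCP) lies on the mounting face of the last link; the fingertips stand 173 mm ahead of it and the grasp point (between the pads) lies 155 mm ahead of it; z points along the fingers, y is the line along which they close (so a half turn about z gives the same grasp; the last joint's range is limited). The gripper opens to 85 mm and grips with 20 to 120 N. Pads are 22 mm wide; open, the fingers measure 114 mm over their backs; the gripper's body (76 mm by 85 mm) begins 54 mm behind the grasp point. The pads swing forward as they close: fully open they stand 13 mm farther back than shut.
Start: joints at [-1.291, 0.238, -0.013, 1.319, 0, 1.571], TCP at [0.145, -0.505, 0.405] pointing down, gripper open.
Joint ranges: [-2.66, 2.66], [-1.03, 1.9], [-1.14, 1.46], [-1.82, 2.27], [-1.45, 1.34], [-3.14, 3.14]. Speed limits (rad/s): [2.22, 2.22, 2.79, 3.14, 3.14, 3.14].

## Interface

Orientations are given as a unit quaternion [x, y, z, w].
In Python, from plant import * gives the robot as it stands.
- The arm moves only by the shell command python3 -m handwheel 'ROWS' [FORCE]. ROWS is a JSON object of lists of equal length, an entry for each row: "delta_rot": the turn, a rotation vector about the world's x, y, z in rad, a list of three; "travel": the shift along the world's x, y, z in cm, a list of three; "claw": the finger opening in cm, from 0 to 8.54. In form: {"delta_rot": [[rx, ry, rz], ...], "travel": [[tx, ty, tz], ...], "claw": [claw, ...]}. A call has 1 to 12 rows; each row shifts and turns the commanded pose from where the row before left it; what a row does not reach is not made up. A row lasts 1/12 s, in which the tool goes at most 41.7 mm and 7.16 degrees, less where a joint would pass 70% of its speed; a pose out of reach is approached as far as the arm can. A call with a gripper value outside its range is refused whole. The fingers move at their own pace and stop on an object; FORCE is the grip in N (left out, the last holds). Time passes only in rows, so rows that do not move let the fingers close. It gives the time, the measured TCP pose, the force, the opening and the grip force at its end, in the units of the state.
- sense(): the state, without advancing time (a new reading comes with each control period).
- snapshot(name): name is "side" or "top" or "wrist"; returns a dict with "pixels" (400x640x3 uint8, red, green, blue), "z_map" (400x640 float32, m along the optical axis (not along the pixel's ray), 0 where there is no reading), "fov_y" (degrees; the focal length in pixels is half the picture's height over the tangent of half this angle, whatever the lens; pixels are square), "cx", "cy" (the principal point, pixels), "R" (3x3) and "t" (3): a world point X has camera coordinates R X + t. Camera axes: x right, y down, z forward; pixel columns grow to the right and rows downward; lengths in m; the calibration is good to about 2 mm. A picture is of the moment at which its call begins.
- close_job(): hands the job in; it is judged then, once.
The state is a dict: "time_s": time; "joints": joint angles; "dq": joint speeds; "tau": joint torques, N m; "position": TCP position; "eef_rot": TCP orientation; "force": force on the tool from outside, world axes, zero at the start; "ft_torque": the same for the moment, N m; "opening": opening from 0.0 (shut) to 1.0 (fully open); "gripper_force": force on a finger pad.
Only numpy, scipy, OpenCV 4.12 (cv2) and the standard library are available. Lean on these libraries where they do the work, as an engineer would, in place of code of your own. Each camera call takes 0.05 s, during which the arm holds its last target. There are 200 camera calls.

## Task

Fit the loose stage plate onto the grey specimen stand so the next stone can be photographed: bring it down lightly on the two studs and slide it about by feel until its holes drop over them, never forcing it, and seat it fully home, flat on the stand. Then swing the keeper across the end of the plate to lock it, let go, and leave the stones and the tub alone.

Things in the scene. Friction and masses are not known exactly. Their poses are not given: they have to be found in the camera images.
- stand: The specimen stand: a fixed grey steel block 130 (x) x 230 (y) x 24 mm high, bolted down. Origin: centre of its underside; z up. Two slots along x at y = -45 and +45 mm hold two upright studs (see stand_deck). The plate must not press on stand or studs with more than 60 N; a few newtons are enough to feel them.
- stand_deck (a point): Centre of the stand's flat top, midway between the two slots (not at the studs). Steel studs 10 mm thick, tips chamfered 0.8 mm, rise 14 mm above it at the stand's y = -45 and +45 mm. They are clamped in the slots, both at the same x, anywhere from -15 to +15 mm: this differs each time and is not measured. They do not give.
- plate: Loose aluminium stage plate, 90 (x) x 150 (y) x 6 mm, about 0.3 kg, flat on the bench. Origin: centre of its underside; z up. Two 12 mm through holes at y = -45 and +45 mm, x = 0 (same half a turn round). Seated, its underside is 24 mm above the stand's underside and the studs stand 8 mm out of its top; resting on the stud tips it is at 38 mm.
- plate_rib (a point): Centre of the top of the plate's grip rib, 51 mm above the plate's origin: an upright bar in the middle of the plate, 12 mm thick (plate y), 50 mm long (plate x), 45 mm tall above the plate's top. Grip it from above across its thickness.
- keeper (a joint): Angle (rad) of the keeper, a steel bar turning on an upright pivot at x = 0, y = +95 mm of the stand. Near 0 (-0.3 to 0.15 at the start): parked, pointing along the stand's +x, clear of the plate. It grows clockwise seen from above; pi/2: pointing along the stand's -y, across the end of the plate. Stop at 1.75. It stays where it is left.
- keeper_peg (a point): Centre of the top of the keeper's black upright peg: 10 mm thick, 30 mm tall above the bar, 36 mm from the pivot, top 68 mm above the stand's underside. The bar is 14 mm wide, reaches 42 mm from the pivot, lies 32 to 38 mm above the stand's underside (2 mm clear over a seated plate). Pushing the peg sideways takes about 2 N.
- cobble: A bystander: a brown rounded cobble, about 80 mm across, 48 mm high. Origin under its centre.
- axe: A bystander: a grey stone tool, about 60 x 90 mm, 26 mm high, lying flat. Origin at its underside.
- tub: A bystander: a white lidded tub, 70 mm across, 75 mm high. Origin under its centre.
Not all that is in view belongs to the job. Of the things like the plate, leave any that is purple; of the rest the smaller one is meant.

How it is judged:
By the outcome, as a careful person would: the job done as asked, in the order asked, and still so for the second after the job is handed in, with the robot touching nothing.
It also fails if it takes over 72 s, if anything falls off the work surface, if the arm or the gripper's body presses on something with over 40 N, if the wrist force passes 120 N, or if a joint passes its speed limit or range.

## Working session

There is one attempt and no reset: what is moved stays moved. The work goes in short steps, Python scripts to look and compute and a shell command to move; the robot and the scene stay as the last step left them, time stands still between calls to the robot, and variables do not carry over. Pictures are saved under pics/ and viewed, at most 10 in all, crops included, and the job is handed in when it is done.

```bash
ls; mkdir -p pics
cat > h.py <<'E'
from plant import *
import numpy as np, cv2
def cam(s):
    f=200/np.tan(np.radians(s["fov_y"])/2); return f,np.array(s["R"]),np.array(s["t"])
def pt(s,u,v,z=None):
    """world point of pixel: from depth map, or on plane z"""
    f,R,t=cam(s); r=np.array([(u-s["cx"])/f,(v-s["cy"])/f,1.])
    C=-R.T@t; d=R.T@r
    k=float(s["z_map"][int(round(v)),int(round(u))]) if z is None else (z-C[2])/d[2]
    return C+k*d
def cloud(s):
    f,R,t=cam(s); v,u=np.mgrid[:400,:640]; Z=s["z_map"]
    P=np.stack([(u-s["cx"])/f*Z,(v-s["cy"])/f*Z,Z],-1)-t
    W=P@R; W[Z<=0]=np.nan; return W
def proj(s,X):
    f,R,t=cam(s); c=R@np.array(X)+t; return c[0]/c[2]*f+s["cx"],c[1]/c[2]*f+s["cy"]
def save(s,n): cv2.imwrite("pics/"+n+".png",s["pixels"][...,::-1])
E
python3 - <<'E'
from h import *
import pickle
a=snapshot("top");b=snapshot("side");pickle.dump((a,b),open("s0.pkl","wb"))
save(a,"top0");save(b,"side0")
for s in(a,b):print(s["fov_y"],s["cx"],s["cy"],-np.array(s["R"]).T@s["t"],np.array(s["R"]).round(2).tolist())
print(sense())
E
```

```text
pics
49.69228704178107 319.29853884934084 203.69464920008596 [ 0.5009211  -0.1057317   1.25314658] [[-0.02, -1.0, 0.0], [-1.0, 0.02, -0.05], [0.05, -0.0, -1.0]]
45.79562742784594 317.6526322046121 194.96158260881282 [0.09627509 0.8426187  0.89876591] [[-0.91, -0.42, -0.0], [-0.25, 0.56, -0.79], [0.33, -0.72, -0.61]]
{'time_s': 0.1, 'joints': array([-1.29105962e+00,  2.38733072e-01, -1.41730725e-02,  1.31919570e+00,
        1.92627372e-06,  1.57079822e+00]), 'dq': array([-4.76118557e-05, -3.17788016e-03,  1.57225557e-03, -1.66716705e-03,
       -6.94628988e-04, -1.74783791e-03]), 'tau': array([-2.99294887e-03, -5.39719713e+01,  3.46999168e+01,  1.34447849e-02,
       -2.04056587e-04,  2.70845895e-06]), 'position': array([ 0.14491351, -0.50445086,  0.4041341 ]), 'eef_rot': array([ 9.90234279e-01,  1.39411787e-01, -9.00500697e-05, -6.46520407e-04]), 'force': array([-0.46915015,  0.32148875, -0.27948516]), 'ft_torque': array([-0.02526543, -0.01669154, -0.00328138]), 'gripper_force': 0.0, 'opening': 0.998863086920619}
```

View pics/top0.png

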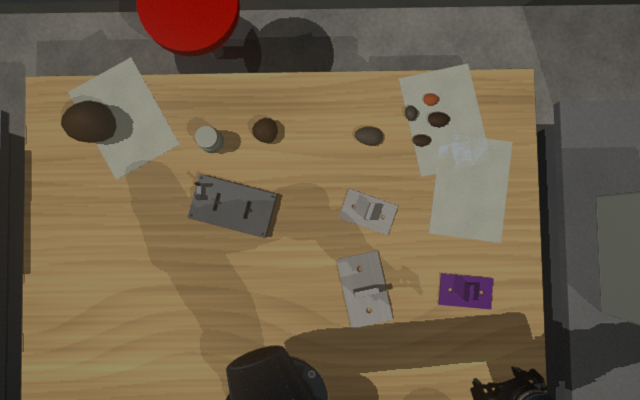

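View pics/side0.png

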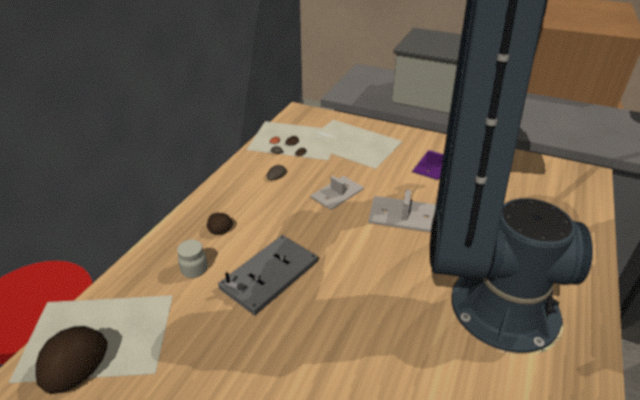

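Top view: candidates for the plate are the small grey one (369,212), the large grey one (365,289), and the purple one (466,291). By the description it is the small grey one at (369,212). The stand is at (233,206), with the keeper at its left end, near (202,188). The tub (208,138), cobble (265,130) and axe (369,135) are bystanders.

Run:
```python
from h import *
import pickle
a,b=pickle.load(open("s0.pkl","rb"))
im=a["pixels"][...,::-1]
c1=cv2.resize(im[165:245,180:290],None,fx=7,fy=7,interpolation=cv2.INTER_CUBIC)[:560,:770]
c2=cv2.resize(im[180:245,330:410],None,fx=9,fy=9,interpolation=cv2.INTER_CUBIC)
cv2.imwrite("pics/stand0.png",c1);cv2.imwrite("pics/plate0.png",c2)
W=cloud(a)
for n,(u0,u1,v0,v1,lo,hi) in {"standtop":(180,290,165,245,.018,.03),"plate":(330,410,180,245,.003,.012),"rib":(330,410,180,245,.04,.06),"big":(325,400,240,335,.003,.012),"peg":(180,230,165,220,.05,.08)}.items():
    w=W[v0:v1,u0:u1]; m=(w[...,2]>lo)&(w[...,2]<hi)
    p=w[m].astype(np.float32)
    if len(p)<3: print(n,len(p));continue
    print(n,len(p),np.median(p[:,2]).round(4),cv2.minAreaRect(p[:,:2].copy()*1000), p.mean(0).round(4))
```

```text
standtop 3483 0.0236 ((557.3111572265625, 139.0828094482422), (230.5519561767578, 129.98110961914062), 74.48989868164062) [0.5555 0.1356 0.0237]
plate 1620 0.0056 ((532.481689453125, -254.69100952148438), (228.26904296875, 185.3776397705078), 89.06473541259766) [ 0.5349 -0.2524  0.0059]
rib 84 0.0511 ((534.770263671875, -250.71627807617188), (12.189512252807617, 49.694332122802734), 69.52823638916016) [ 0.5351 -0.2503  0.0506]
big 2878 0.0072 ((317.8427429199219, -229.3541717529297), (213.71861267089844, 267.9422607421875), 89.0102767944336) [ 0.315  -0.2325  0.0072]
peg 14 0.0652 ((618.3475341796875, 227.53904724121094), (8.225923538208008, 8.107316970825195), 11.732196807861328) [0.6179 0.2277 0.0636]
```

View pics/stand0.png

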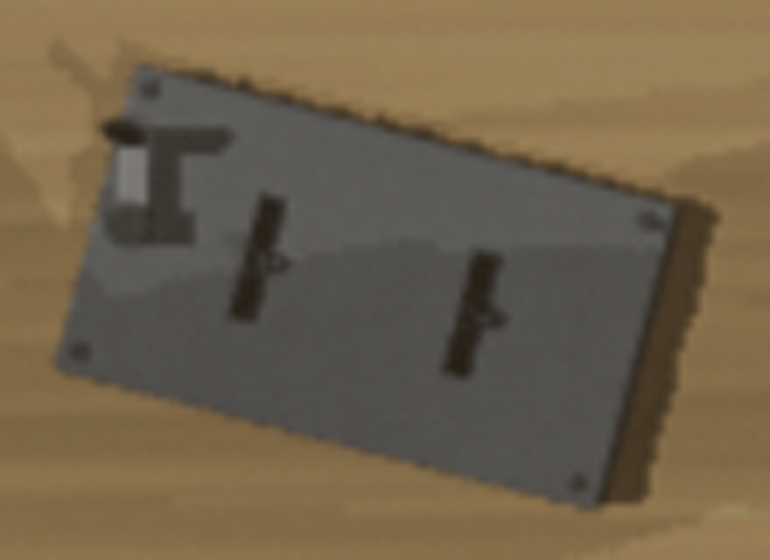

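View pics/plate0.png

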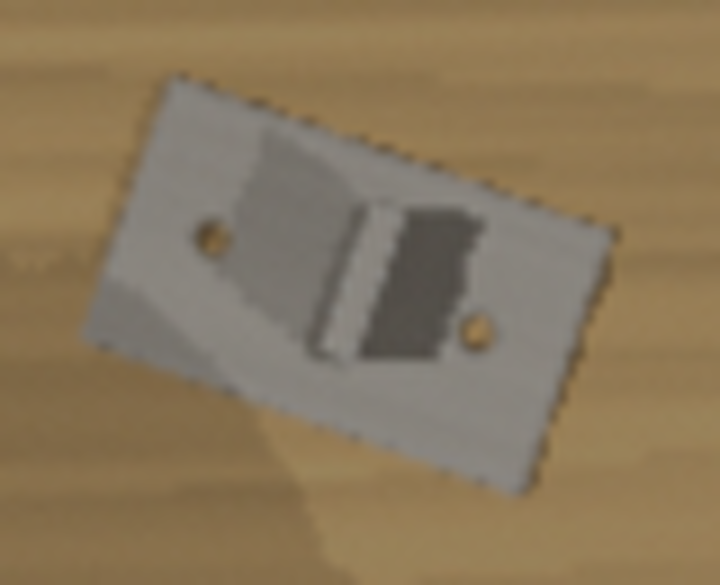

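Plate crop: the small grey plate, with holes at (353.6,206.4) and (383,216.8) in full-picture pixels and the rib at (370,211). Its rib measures 12×50 mm with its top at 51 mm, so it is the one meant. Stand crop: studs near (218,202) and (250,210), keeper peg top at (198,184), pivot at (198,197), so the keeper is parked along the stand's +x. Moving over the plate for a close look.

```bash
python3 -m handwheel '{"delta_rot":[[0,0,0],[0,0,0],[0,0,0],[0,0,0],[0,0,0],[0,0,0],[0,0,0],[0,0,0],[0,0,0],[0,0,0],[0,0,0],[0,0,0]],"travel":[[3,2,0],[3,2,0],[3,2,0],[3,2,0],[3,2,0],[3,2,0],[3,2,0],[3,2,0],[3,2,0],[3,2,0],[3,2,0],[3,2,0]],"claw":[8.5,8.5,8.5,8.5,8.5,8.5,8.5,8.5,8.5,8.5,8.5,8.5]}'
python3 - <<'E'
from h import *
import pickle
print(sense()["joints"].round(3))
w=snapshot("wrist");pickle.dump((w,sense()),open("w1.pkl","wb"));save(w,"w1")
C=-np.array(w["R"]).T@w["t"];print(w["fov_y"],w["cx"],w["cy"],C,np.array(w["R"]).round(3).tolist(),sense()["position"])
print(proj(w,[.535,-.25,.051]))
E
```

```text
time_s: 1.1
position: [0.5063, -0.2632, 0.4044]
eef_rot: [0.99, 0.14, -0.0, -0.0]
force: [1.7, -0.6, -0.6]
opening: 0.996
gripper_force: 0.0
[-0.479  0.317  0.097  1.351  0.     2.382]
66.96639726851068 321.6247726215918 198.15202194493057 [ 0.56921947 -0.24519584  0.37314995] [[0.276, -0.961, -0.001], [-0.927, -0.267, 0.263], [-0.253, -0.072, -0.965]] [ 0.51050584 -0.26051534  0.40383797]
(np.float64(317.32765801931566), np.float64(149.31296627977878))
```

View pics/w1.png

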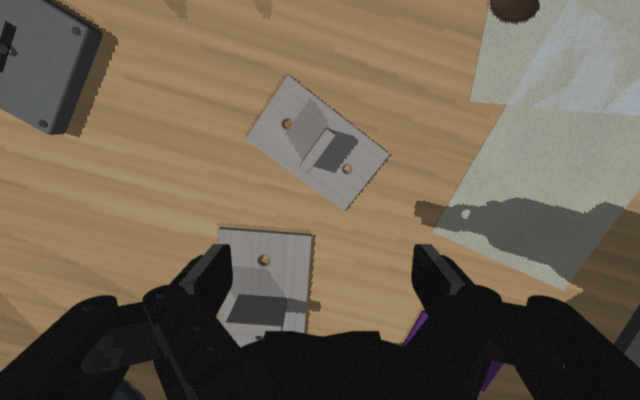

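Wrist view: the plate lies at about (320,140), with holes at (288,124) and (347,169) and the rib at (317,150). The large grey plate is below it at (265,290). J6 = J1 − yaw + 180°, so I turn +144° to use the other half-turn grasp.

```bash
cat >> h.py <<'E'
def rect(P,lo,hi,x0,x1,y0,y1):
    """largest blob of cloud pixels within height and xy window -> minAreaRect (mm), yaw of long axis, median height"""
    m=((P[...,2]>lo)&(P[...,2]<hi)&(P[...,0]>x0)&(P[...,0]<x1)&(P[...,1]>y0)&(P[...,1]<y1)).astype(np.uint8)
    n,l,st,_=cv2.connectedComponentsWithStats(m); k=1+np.argmax(st[1:,4]); p=P[l==k].astype(np.float32)
    r=cv2.minAreaRect(p[:,:2].copy()*1000); b=cv2.boxPoints(r); e=[b[1]-b[0],b[2]-b[1]]; e=max(e,key=np.linalg.norm)
    return np.round(r[0],1),np.round(r[1],1),round(float(np.degrees(np.arctan2(e[1],e[0]))%180),2),round(float(np.median(p[:,2]))*1000,1),len(p)
E
python3 - <<'E'
from h import *
import pickle
w,_=pickle.load(open("w1.pkl","rb")); a,b=pickle.load(open("s0.pkl","rb"))
for n,s in(("w",w),("top",a),("side",b)):
    P=cloud(s)
    print(n,"plate",rect(P,.003,.012,.46,.61,-.35,-.15)); print("  rib",rect(P,.044,.058,.48,.59,-.3,-.2)); print("  stand",rect(P,.02,.028,.43,.7,.0,.29))
for s,hs in((w,[(288,124),(347,169)]),(a,[(353.6,206.4),(383,216.8)])):
    p=[pt(s,*h,z=.006) for h in hs]; d=p[0]-p[1]; print("holes",np.round(p,4).tolist(),np.mean(p,0).round(4),np.linalg.norm(d).round(4),np.degrees(np.arctan2(d[1],d[0])).round(2))
E
```

```text
w plate (array([ 532.8, -249.8]), array([150.3,  90.3]), 69.39, 5.7, 8671)
  rib (array([ 533.1, -249.8]), array([12. , 49.9]), 159.39, 50.6, 539)
  stand (array([536.5,  70.4]), array([ 88.4, 129.7]), 164.91, 23.8, 8902)
top plate (array([ 534. , -250.7]), array([156.5, 113.7]), 68.32, 6.1, 1327)
  rib (array([ 534.8, -250.7]), array([12.2, 49.7]), 159.53, 51.2, 81)
  stand (array([557.1, 139. ]), array([230.3, 129.6]), 74.48, 23.7, 3137)
side plate (array([ 535.2, -250.1]), array([198.7, 148.3]), 89.56, 7.1, 946)
  rib (array([ 533.1, -249.8]), array([16.9, 50.3]), 157.28, 52.1, 67)
  stand (array([556.6, 139.5]), array([232.5, 133.7]), 74.76, 25.2, 3149)
holes [[0.5492, -0.2093, 0.006], [0.5172, -0.2922, 0.006]] [ 0.5332 -0.2508  0.006 ] 0.0888 68.9
holes [[0.549, -0.2092, 0.006], [0.5176, -0.2934, 0.006]] [ 0.5333 -0.2513  0.006 ] 0.09 69.53
```

```bash
python3 -m handwheel '{"delta_rot":[[0,0,0.12],[0,0,0.12],[0,0,0.12],[0,0,0.12],[0,0,0.12],[0,0,0.12],[0,0,0.12],[0,0,0.12],[0,0,0.12],[0,0,0.12],[0,0,0.12],[0,0,0.12]],"travel":[[0.5,0.2,-0.5],[0.5,0.2,-0.5],[0.5,0.2,-0.5],[0.5,0.2,-0.5],[0.5,0,-0.5],[0,0,0],[0,0,0],[0,0,0],[0,0,0],[0,0,0],[0,0,0],[0,0,0]],"claw":[8.5,8.5,8.5,8.5,8.5,8.5,8.5,8.5,8.5,8.5,8.5,8.5]}'
```

```text
time_s: 2.15
position: [0.5299, -0.2566, 0.3792]
eef_rot: [0.65, 0.76, -0.0, -0.0]
force: [-1.0, 0.1, 0.3]
opening: 0.994
gripper_force: 0.0
```

```bash
python3 -m handwheel '{"delta_rot":[[0,0,0.118],[0,0,0.118],[0,0,0.118],[0,0,0.118],[0,0,0.118],[0,0,0.118],[0,0,0.118],[0,0,0.118],[0,0,0.118],[0,0,0],[0,0,0],[0,0,0]],"travel":[[0,0,-1],[0,0,-1],[0,0,-1],[0,0,-1],[0,0,-1],[0,0,-1],[0,0,-1],[0,0,-1],[0,0,0],[0,0,0],[0,0,0],[0,0,0]],"claw":[8.5,8.5,8.5,8.5,8.5,8.5,8.5,8.5,8.5,8.5,8.5,8.5]}'
python3 - <<'E'
from h import *
import pickle
from scipy.spatial.transform import Rotation as Ro
w=snapshot("wrist");st=sense();pickle.dump((w,st),open("w2.pkl","wb"));save(w,"w2")
P=cloud(w)
print("plate",rect(P,.003,.012,.46,.61,-.35,-.15)); print("rib",rect(P,.044,.058,.48,.59,-.3,-.2))
M=Ro.from_quat(st["eef_rot"]).as_matrix(); print(M.round(4).tolist(),np.degrees(np.arctan2(M[1,0],M[0,0])),st["position"],(st["position"]+.155*M[:,2]),st["joints"].round(3))
E
```

```text
time_s: 3.15
position: [0.53, -0.2566, 0.2998]
eef_rot: [0.181, 0.984, -0.0, 0.0]
force: [-0.5, 0.8, -0.6]
opening: 0.997
gripper_force: 0.0
plate (array([ 533.7, -250.1]), array([150.6,  90.5]), 69.45, 5.7, 14790)
rib (array([ 533.3, -249.7]), array([11.4, 49.8]), 159.32, 50.6, 999)
[[-0.9348, 0.3551, 0.0004], [0.3551, 0.9348, -0.0003], [-0.0005, -0.0001, -1.0]] 159.1999788834891 [ 0.53007945 -0.25661561  0.29994822] [ 0.53013944 -0.25666195  0.14494823] [-0.451  0.397 -0.055  1.118 -0.    -0.088]
```

```bash
python3 -m handwheel '{"delta_rot":[[0,0,0.003],[0,0,0],[0,0,0],[0,0,0],[0,0,0],[0,0,0],[0,0,0],[0,0,0],[0,0,0],[0,0,0],[0,0,0],[0,0,0]],"travel":[[0.35,0.67,-1],[0,0,-2],[0,0,-2],[0,0,-2],[0,0,-2],[0,0,-1],[0,0,-0.6],[0,0,0],[0,0,0],[0,0,0],[0,0,0],[0,0,0]],"claw":[8.5,8.5,8.5,8.5,8.5,8.5,8.5,8.5,1,1,1,1]}' 60
python3 -m handwheel '{"delta_rot":[[0,0,0],[0,0,0],[0,0,0],[0,0,0],[0,0,0],[0,0,0]],"travel":[[0,0,0],[0,0,0],[0,0,0],[0,0,0],[0,0,0],[0,0,0]],"claw":[0.5,0.5,0.5,0.5,0.5,0.5]}' 60
```

```text
time_s: 4.2
position: [0.5338, -0.25, 0.1946]
eef_rot: [0.178, 0.984, -0.0, 0.001]
force: [-0.1, 0.4, -0.3]
opening: 0.446
gripper_force: 0.0
time_s: 4.7
position: [0.5336, -0.2499, 0.1942]
eef_rot: [0.177, 0.984, -0.0, 0.0]
force: [-1.2, 1.1, 6.6]
opening: 0.133
gripper_force: 59.7
```

```bash
python3 -m handwheel '{"delta_rot":[[0,0,0],[0,0,0],[0,0,0],[0,0,0],[0,0,0],[0,0,0],[0,0,0]],"travel":[[0,0,1],[0,0,2],[0,0,3],[0,0,3],[0,0,2],[0,0,0],[0,0,0]],"claw":[0.5,0.5,0.5,0.5,0.5,0.5,0.5]}' 60
python3 - <<'E'
from h import *
import pickle
a,b=pickle.load(open("s0.pkl","rb"))
a2,b2=snapshot("top"),snapshot("side");pickle.dump((a2,b2),open("s1.pkl","wb"))
c=np.array([.557,.139]);yw=np.radians(74.6-90);Rz=np.array([[np.cos(yw),-np.sin(yw)],[np.sin(yw),np.cos(yw)]])
for n,s in(("top",a2),("side",b2),("top0",a)):
    P=cloud(s);Q=(P[...,:2]-c)@Rz
    for y0 in(-45,45):
        m=(abs(Q[...,1]-y0/1e3)<.02)&(abs(Q[...,0])<.03)&(P[...,2]>.031)&(P[...,2]<.045)
        v,u=np.where(m); print(n,y0,m.sum(),[(x,y,*np.round(np.r_[Q[y,x],P[y,x,2]]*1000,1).tolist()) for x,y in zip(u,v)][:12])
    # pivot, peg in stand frame
    m=(abs(Q[...,1]-.095)<.06)&(abs(Q[...,0])<.06)&(P[...,2]>.05)&(P[...,2]<.08);print("peg",m.sum(),np.median(Q[m],0).round(4),np.median(P[m],0).round(4))
im=b2["pixels"][225:315,210:330,::-1];cv2.imwrite("pics/sside.png",cv2.resize(im,None,fx=6,fy=6,interpolation=cv2.INTER_CUBIC))
print(sense()["force"],sense()["position"])
E
```

```text
time_s: 5.28
position: [0.5336, -0.2499, 0.3047]
eef_rot: [0.177, 0.984, -0.0, 0.001]
force: [0.0, -0.3, -2.6]
opening: 0.13
gripper_force: 58.7
top -45 4 [(np.int64(248), np.int64(210), -1.1, -49.2, 31.5), (np.int64(245), np.int64(211), -6.0, -42.1, 33.9), (np.int64(247), np.int64(211), -4.5, -48.6, 39.7), (np.int64(246), np.int64(214), -13.5, -46.6, 31.3)]
top 45 5 [(np.int64(217), np.int64(201), 1.6, 42.1, 32.3), (np.int64(217), np.int64(202), -1.0, 39.6, 39.5), (np.int64(214), np.int64(203), -5.9, 47.3, 38.3), (np.int64(216), np.int64(203), -4.5, 42.0, 38.0), (np.int64(217), np.int64(203), -3.9, 40.6, 32.4)]
peg 14 [0.0353 0.1012] [0.618  0.2273 0.0646]
side -45 13 [(np.int64(280), np.int64(254), 2.0, -44.6, 39.3), (np.int64(283), np.int64(255), -9.8, -43.6, 44.1), (np.int64(280), np.int64(256), -3.2, -39.2, 39.7), (np.int64(281), np.int64(256), -5.9, -40.1, 40.7), (np.int64(282), np.int64(256), -7.7, -41.9, 40.5), (np.int64(283), np.int64(256), -7.0, -46.1, 36.8), (np.int64(280), np.int64(257), -0.7, -41.3, 32.9), (np.int64(281), np.int64(257), -6.0, -39.8, 37.5), (np.int64(282)
[... 593 characters left out ...]
37.3), (np.int64(257), np.int64(277), -7.3, 46.4, 36.2), (np.int64(258), np.int64(277), -5.7, 42.0, 31.4), (np.int64(255), np.int64(278), -3.4, 49.8, 32.7), (np.int64(256), np.int64(278), -5.1, 48.1, 32.5)]
peg 30 [0.0316 0.1043] [0.615  0.2314 0.0636]
top0 -45 3 [(np.int64(248), np.int64(210), -1.1, -49.6, 33.9), (np.int64(245), np.int64(211), -5.9, -42.3, 34.6), (np.int64(247), np.int64(211), -4.5, -47.9, 35.7)]
top0 45 3 [(np.int64(217), np.int64(202), -1.1, 40.1, 37.5), (np.int64(214), np.int64(203), -5.9, 47.4, 38.1), (np.int64(216), np.int64(203), -4.5, 42.8, 34.5)]
peg 14 [0.035  0.1014] [0.6183 0.2274 0.0652]
[ 0.02135757 -0.19799445 -2.44508898] [ 0.53298275 -0.24965711  0.30251142]
```

View pics/sside.png

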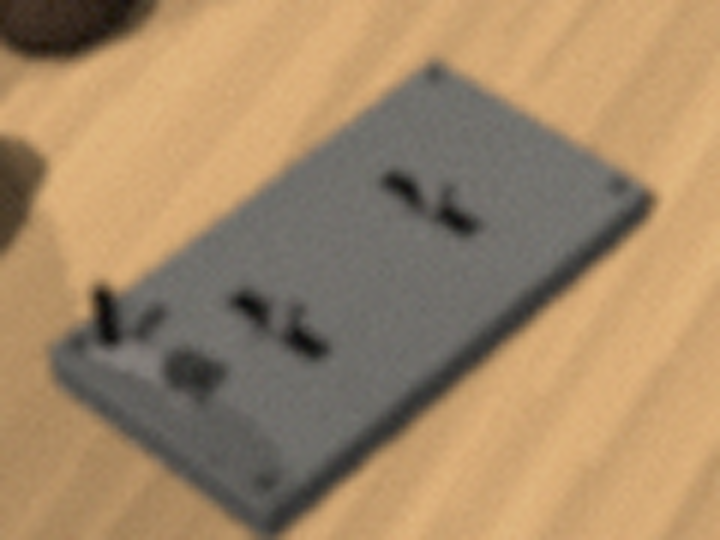

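Side crop: stud tops near full-picture (282.5,256.5) and (257,276.5), so stud x is about −4 mm in the stand frame. I'll refine this with the wrist camera, looking past the held plate.

```bash
python3 -m handwheel '{"delta_rot":[[0,0,0.009],[0,0,0.009],[0,0,0.009],[0,0,0.009],[0,0,0.009],[0,0,0.009],[0,0,0.009],[0,0,0.009],[0,0,0.009],[0,0,0.009],[0,0,0],[0,0,0]],"travel":[[0.5,1.8,0.4],[1,3.3,0.5],[1,3.3,0.5],[1,3.3,0.5],[1,3.3,0.5],[1,3.3,0.5],[1,3.3,0.5],[1,3.3,0.2],[1,3.3,0.2],[1,3.3,0.2],[0.9,3,0],[0.8,1.9,0]],"claw":[0.5,0.5,0.5,0.5,0.5,0.5,0.5,0.5,0.5,0.5,0.5,0.5]}' 60
python3 -m handwheel '{"delta_rot":[[0,0,0],[0,0,0],[0,0,0]],"travel":[[0,0,0],[0,0,0],[0,0,0]],"claw":[0.5,0.5,0.5]}'
python3 - <<'E'
from h import *
import pickle
w=snapshot("wrist");st=sense();pickle.dump((w,st),open("w3.pkl","wb"));save(w,"w3")
print(st["position"],st["eef_rot"],st["force"],[proj(w,[*q,.038]) for q in((.553-.012,.139-.043),(.553+.012,.139+.043))])
P=cloud(w);print(rect(P,.02,.028,.43,.7,.0,.29))
E
```

```text
time_s: 6.38
position: [0.6455, 0.1171, 0.3416]
eef_rot: [0.132, 0.991, -0.0, -0.001]
force: [0.8, -1.0, -2.7]
opening: 0.134
gripper_force: 58.8
time_s: 6.63
position: [0.6451, 0.1138, 0.342]
eef_rot: [0.133, 0.991, -0.001, -0.001]
force: [-0.1, 1.0, -2.7]
opening: 0.133
gripper_force: 58.9
[0.64508741 0.11336421 0.3425509 ] [ 1.33310013e-01  9.91073721e-01 -5.06849047e-04 -1.03122549e-03] [-0.11784691 -0.1067442  -1.19008945] [(np.float64(270.05675964694854), np.float64(81.80630078902871)), (np.float64(375.413174685127), np.float64(82.40975495292695))]
(array([554.8, 140.4]), array([230.2, 128.1]), 74.74, 23.7, 37229)
```

View pics/w3.png

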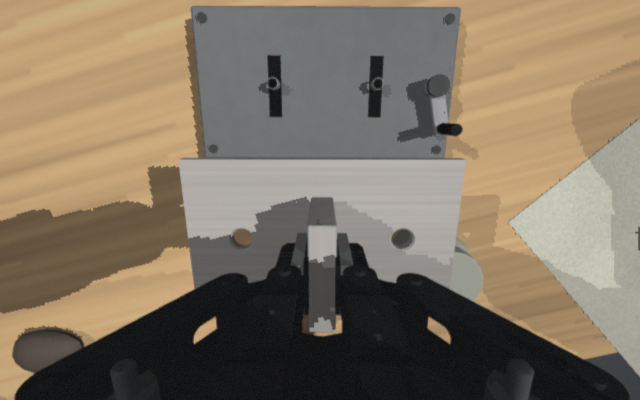

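Wrist view: studs at about (274,84) and (377,84), peg top at (450,129), and the held plate's holes at (242,238) and (402,238). Enlarging both pairs.

Run:
```python
from h import *
import pickle
w,st=pickle.load(open("w3.pkl","rb"));im=w["pixels"][...,::-1]
c=lambda u,v:cv2.resize(im[v:v+36,u:u+50],None,fx=8,fy=8,interpolation=cv2.INTER_CUBIC)
cv2.imwrite("pics/w3c.png",np.vstack([np.hstack([c(250,66),c(352,66)]),np.hstack([c(218,220),c(378,220)])]))
```

```text
(no output)
```

View pics/w3c.png

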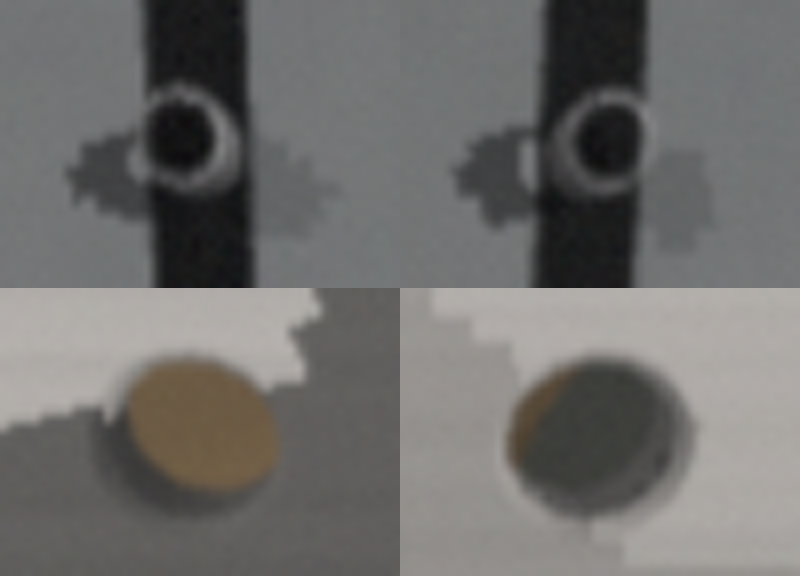

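Crop: stud tops at full-picture (272.2,82.7) and (377.6,82.9). Top rims of the held plate's holes at (240.8,238.1) and (402.4,237.9).

Run:
```python
from h import *
import pickle
w,st=pickle.load(open("w3.pkl","rb"))
zt=st["position"][2]-.1942+.006
S=np.array([pt(w,272.2,82.7,.038),pt(w,377.6,82.9,.038)]);H=np.array([pt(w,240.8,238.1,zt),pt(w,402.4,237.9,zt)])
for n,X in(("stud",S),("hole",H)):
    d=X[1]-X[0];print(n,X.round(4).tolist(),"mid",X.mean(0).round(4),"d",np.linalg.norm(d[:2]).round(4),"ang",np.degrees(np.arctan2(d[1],d[0])).round(2))
print("tcp",st["position"], "depthmap plate z",[pt(w,u,v)[2].round(4) for u,v in((230,180),(400,180),(420,190),(210,180))])
print("need",(S.mean(0)-H.mean(0)),"from settled tcp",S.mean(0)-st["position"])
# peg and pivot
print("peg",pt(w,449.5,129,.068),"pivot",pt(w,438,86,.038),pt(w,438,86))
```

```text
stud [[0.5422, 0.0975, 0.038], [0.5659, 0.1837, 0.038]] mid [0.554  0.1406 0.038 ] d 0.0894 ang 74.61
hole [[0.6311, 0.0702, 0.1544], [0.6547, 0.1569, 0.1544]] mid [0.6429 0.1136 0.1544] d 0.0899 ang 74.82
tcp [0.64508741 0.11336421 0.3425509 ] depthmap plate z [np.float64(0.1547), np.float64(0.1541), np.float64(0.1534), np.float64(0.153)]
need [-0.08889684  0.02706243 -0.1163509 ] from settled tcp [-0.09107404  0.02725499 -0.3045509 ]
peg [0.61544291 0.22488593 0.068     ] pivot [0.58181634 0.23266919 0.038     ] [0.5817811  0.2306401  0.04344504]
```

```bash
python3 -m handwheel '{"delta_rot":[[0,0,-0.002],[0,0,0],[0,0,0],[0,0,0],[0,0,0],[0,0,0],[0,0,0],[0,0,0],[0,0,0],[0,0,0],[0,0,0],[0,0,0]],"travel":[[-2,0.6,0],[-3,0.9,0],[-3,0.9,-1],[-0.9,0.3,-2],[0,0,-2],[0,0,-2],[0,0,-2],[0,0,-1],[0,0,-0.4],[0,0,0],[0,0,0],[0,0,0]],"claw":[0.5,0.5,0.5,0.5,0.5,0.5,0.5,0.5,0.5,0.5,0.5,0.5]}' 60
python3 - <<'E'
from h import *
import pickle
w=snapshot("wrist");st=sense();pickle.dump((w,st),open("w4.pkl","wb"))
print(st["position"],st["eef_rot"],st["force"],st["ft_torque"])
E
```

```text
time_s: 7.68
position: [0.557, 0.141, 0.2408]
eef_rot: [0.134, 0.991, 0.0, 0.001]
force: [0.1, 0.9, -3.7]
opening: 0.128
gripper_force: 58.9
[0.55695089 0.1411222  0.24081011] [1.34084590e-01 9.90969476e-01 2.94343479e-04 8.56410621e-04] [-0.6856057   0.48093331 -1.53066282] [ 0.01980766 -0.02379747  0.02913882]
```

```bash
python3 -m handwheel '{"delta_rot":[[0,0,0],[0,0,0],[0,0,0],[0,0,0],[0,0,0],[0,0,0],[0,0,0],[0,0,0]],"travel":[[-0.05,-0.05,-0.15],[0,0,-0.15],[0,0,-0.1],[0,0,-0.1],[0,0,-0.1],[0,0,-0.1],[0,0,-0.1],[0,0,0]],"claw":[0.5,0.5,0.5,0.5,0.5,0.5,0.5,0.5]}' 60
python3 -m handwheel '{"delta_rot":[[0,0,0],[0,0,0],[0,0,0]],"travel":[[0,0,-0.05],[0,0,-0.05],[0,0,0]],"claw":[0.5,0.5,0.5]}'
```

```text
time_s: 8.4
position: [0.5559, 0.1406, 0.2314]
eef_rot: [0.134, 0.991, -0.0, -0.0]
force: [0.2, 0.1, -3.7]
opening: 0.132
gripper_force: 59.1
time_s: 8.65
position: [0.5559, 0.1407, 0.2306]
eef_rot: [0.134, 0.991, -0.0, -0.0]
force: [-0.8, -0.2, -2.0]
opening: 0.134
gripper_force: 59.1
```

```bash
python3 -m handwheel '{"delta_rot":[[0,0,0],[0,0,0],[0,0,0],[0,0,0],[0,0,0]],"travel":[[0,0,-0.05],[0,0,-0.05],[0,0,-0.05],[0,0,-0.05],[0,0,0]],"claw":[0.5,0.5,0.5,0.5,0.5]}'
```

```text
time_s: 9.07
position: [0.5559, 0.1407, 0.2285]
eef_rot: [0.134, 0.991, -0.0, -0.0]
force: [-2.7, 0.2, -1.2]
opening: 0.13
gripper_force: 59.1
```

```bash
python3 -m handwheel '{"delta_rot":[[0,0,0],[0,0,0],[0,0,0],[0,0,0],[0,0,0]],"travel":[[-0.03,0,0],[0,0,-0.05],[0,0,-0.05],[0,0,-0.05],[0,0,0]],"claw":[0.5,0.5,0.5,0.5,0.5]}'
python3 -c "
from h import *
s=sense();print(s['force'],s['ft_torque'],s['position'])"
```

```text
time_s: 9.48
position: [0.5557, 0.1406, 0.2271]
eef_rot: [0.134, 0.991, -0.0, 0.0]
force: [-0.1, 0.1, -1.7]
opening: 0.131
gripper_force: 59.0
[-0.10741212  0.14790735 -1.65962062] [ 0.07124035  0.12157335 -0.03988694] [0.55570406 0.14063945 0.22708666]
```

The plate has dropped over the studs without resistance; lowering gently.

```bash
python3 -m handwheel '{"delta_rot":[[0,0,0],[0,0,0],[0,0,0],[0,0,0],[0,0,0]],"travel":[[0,0,-0.08],[0,0,-0.08],[0,0,-0.08],[0,0,-0.08],[0,0,0]],"claw":[0.5,0.5,0.5,0.5,0.5]}'
python3 -m handwheel '{"delta_rot":[[0,0,0],[0,0,0],[0,0,0],[0,0,0],[0,0,0]],"travel":[[0,0,-0.08],[0,0,-0.08],[0,0,-0.08],[0,0,-0.08],[0,0,0]],"claw":[0.5,0.5,0.5,0.5,0.5]}'
```

```text
time_s: 9.9
position: [0.5557, 0.1406, 0.2238]
eef_rot: [0.134, 0.991, -0.0, -0.0]
force: [0.6, -0.9, -2.3]
opening: 0.128
gripper_force: 59.0
time_s: 10.32
position: [0.5557, 0.1406, 0.2206]
eef_rot: [0.134, 0.991, -0.0, -0.0]
force: [0.3, -0.6, -1.7]
opening: 0.129
gripper_force: 59.0
```

```bash
python3 -m handwheel '{"delta_rot":[[0,0,0],[0,0,0],[0,0,0],[0,0,0]],"travel":[[0,0,-0.08],[0,0,-0.08],[0,0,-0.05],[0,0,0]],"claw":[0.5,0.5,0.5,0.5]}'
python3 -m handwheel '{"delta_rot":[[0,0,0],[0,0,0],[0,0,0]],"travel":[[0,0,-0.04],[0,0,-0.03],[0,0,0]],"claw":[0.5,0.5,0.5]}'
```

```text
time_s: 10.65
position: [0.5557, 0.1406, 0.2186]
eef_rot: [0.134, 0.991, -0.0, -0.0]
force: [0.7, 0.6, -2.2]
opening: 0.132
gripper_force: 59.0
time_s: 10.9
position: [0.5556, 0.1406, 0.2183]
eef_rot: [0.134, 0.991, -0.0, 0.0]
force: [-0.5, -1.0, 2.7]
opening: 0.131
gripper_force: 59.6
```

Contact at the predicted seated height (underside ≈ 24 mm) with about 5 N. Releasing, rising and checking.

```bash
python3 -m handwheel '{"delta_rot":[[0,0,0],[0,0,0],[0,0,0],[0,0,0],[0,0,0],[0,0,0],[0,0,0],[0,0,0],[0,0,0],[0,0,0],[0,0,0],[0,0,0]],"travel":[[0,0,0],[0,0,0],[0,0,0],[0,0,0],[0,0,0],[0,0,0.5],[0,0,1.5],[0,0,2.5],[0,0,2.5],[0,0,2.5],[0,0,2.5],[0,0,0]],"claw":[5,5,5,5,5,5,5,5,5,5,5,5]}'
python3 -m handwheel '{"delta_rot":[[0,0,0.065],[0,0,0.065],[0,0,0],[0,0,0]],"travel":[[1.5,0.5,0],[1.5,0.5,0],[0,0,0],[0,0,0]],"claw":[5,5,5,5]}'
python3 - <<'E'
from h import *
import pickle
w=snapshot("wrist");st=sense();pickle.dump((w,st),open("w5.pkl","wb"));save(w,"w5")
print(st["position"],st["eef_rot"],st["force"])
P=cloud(w);print("plate",rect(P,.027,.0335,.46,.66,.03,.25)); print("rib",rect(P,.068,.083,.5,.6,.08,.19)); 
r=P[(P[...,2]>.058)&(P[...,2]<.075)&(P[...,0]>.59)&(P[...,1]>.2)];print("peg",len(r),np.median(r,0))
E
```

```text
time_s: 11.9
position: [0.5567, 0.1409, 0.3433]
eef_rot: [0.134, 0.991, 0.001, 0.003]
force: [0.9, 0.1, 0.4]
opening: 0.589
gripper_force: 0.0
time_s: 12.23
position: [0.5858, 0.1507, 0.3376]
eef_rot: [0.07, 0.998, -0.0, -0.0]
force: [0.0, -0.2, 0.7]
opening: 0.584
gripper_force: 0.0
[0.58535843 0.15054172 0.33760975] [ 7.00977210e-02  9.97539981e-01 -2.38928833e-04 -4.89222844e-04] [-0.29185724 -0.7624571  -1.32601125]
plate (array([555.7, 140. ]), array([150.7,  90.6]), 74.51, 29.7, 14739)
rib (array([555.3, 140.2]), array([12. , 50.1]), 164.52, 74.6, 999)
peg 155 [0.61599739 0.22892163 0.06719568]
```

View pics/w5.png

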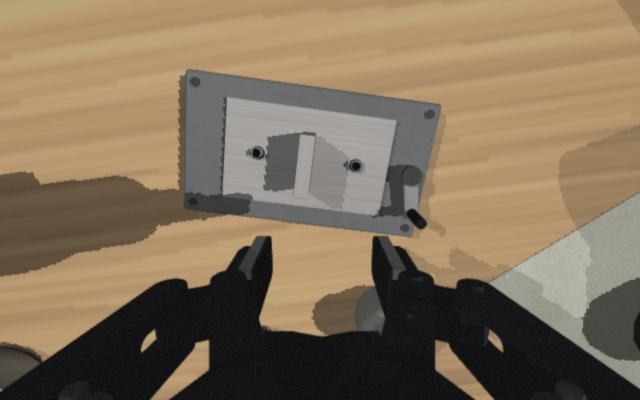

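Wrist view: the plate is seated, with the studs standing through the holes at (257,153) and (355,165). Top at 29.7 mm, rib at 74.6 mm. The keeper is parked, with its peg top near (418,219) and pivot at (411,175).

Run:
```python
from h import *
import pickle
w,st=pickle.load(open("w5.pkl","rb"));P=cloud(w)
im=w["pixels"].astype(int);m=np.zeros((400,640),bool);m[195:240,400:435]=True
m&=(P[...,2]>.0655)&(P[...,2]<.072)
v,u=np.where(m);print(m.sum(),u.mean(),v.mean(),P[m].mean(0),P[m].min(0),P[m].max(0))
pk=pt(w,u.mean(),v.mean(),.068)[:2];pv=np.array([.5557,.140]);  # stand centre estimate: pivot by depth
q=pt(w,411,175,.042)
c=np.array([.5563,.1398]);y=np.array([.267,.9637]);x=np.array([.9637,-.267]);piv=c+.095*y
print("peg",pk,"piv",piv,q,"r",np.linalg.norm(pk-piv),np.degrees(np.arctan2(*(pk-piv)[::-1])))
a0=np.arctan2(*(pk-piv)[::-1]);a1=np.radians(-15.45-90)
for a in np.linspace(a0,a1,13):print(np.degrees(a).round(1),(piv+.036*np.array([np.cos(a),np.sin(a)])).round(4))
print("tcp",st["position"][:2],"go",pk-st["position"][:2])
```

```text
109 420.56880733944956 223.6605504587156 [0.61703979 0.22959555 0.06759338] [0.61253848 0.22491398 0.06561165] [0.62229065 0.23411763 0.06919317]
peg [0.61686848 0.22947777] piv [0.581665  0.2313515] [0.58040316 0.23117794 0.042     ] r 0.03525330723563479 -3.046735522670321
-3.0 [0.6176 0.2294]
-11.6 [0.6169 0.2241]
-20.1 [0.6155 0.219 ]
-28.6 [0.6133 0.2141]
-37.2 [0.6103 0.2096]
-45.7 [0.6068 0.2056]
-54.2 [0.6027 0.2021]
-62.8 [0.5981 0.1993]
-71.3 [0.5932 0.1972]
-79.8 [0.588  0.1959]
-88.4 [0.5827 0.1954]
-96.9 [0.5773 0.1956]
-105.4 [0.5721 0.1967]
tcp [0.58535843 0.15054172] go [0.03151005 0.07893605]
```

```bash
python3 -m handwheel '{"delta_rot":[[0,0,0.087],[0,0,0],[0,0,0],[0,0,0],[0,0,0],[0,0,0],[0,0,0],[0,0,0],[0,0,0]],"travel":[[0.8,2,0],[0.8,2,0],[0.8,2,0],[0.75,1.9,0],[0,0,-2],[0,0,-2],[0,0,-1.5],[0,0,0],[0,0,0]],"claw":[4,4,4,4,4,4,4,4,4]}'
python3 - <<'E'
from h import *
s=sense();print(s["position"],s["eef_rot"],s["force"],s["joints"].round(2))
w=snapshot("wrist");P=cloud(w)
m=(P[...,2]>.0655)&(P[...,2]<.072)&(abs(P[...,0]-.617)<.015)&(abs(P[...,1]-.229)<.015)
print(m.sum(),P[m].mean(0),P[m].min(0),P[m].max(0))
E
```

```text
time_s: 13.03
position: [0.6164, 0.2294, 0.2825]
eef_rot: [0.026, 1.0, -0.0, -0.001]
force: [-0.3, -0.3, 0.7]
opening: 0.467
gripper_force: 0.0
[0.61642262 0.22935442 0.28253336] [ 2.63206937e-02  9.99652898e-01 -4.67780599e-04 -1.04194794e-03] [-0.25981826 -0.34231295  0.71901977] [ 0.36  0.52  0.11  1.16 -0.    0.41]
174 [0.61695194 0.22988551 0.06755577] [0.61258024 0.22507438 0.06561031] [0.62200028 0.23484229 0.06965671]
```

```bash
python3 -m handwheel '{"delta_rot":[[0,0,0],[0,0,0],[0,0,0],[0,0,0],[0,0,0],[0,0,0],[0,0,0],[0,0,0],[0,0,0],[0,0,0],[0,0,0],[0,0,0]],"travel":[[0.05,0.05,-1.5],[0,0,-2],[0,0,-1.5],[0,0,-0.8],[0,0,-0.5],[0,0,0],[0,0,0],[0,0,0],[0,0,0],[0,0,0],[0,0,0],[0,0,0]],"claw":[4,4,4,4,4,4,0.4,0.4,0.4,0.4,0.4,0.4]}' 25
```

```text
time_s: 14.08
position: [0.6181, 0.2303, 0.2211]
eef_rot: [0.026, 1.0, 0.0, 0.001]
force: [-0.1, -0.3, 6.2]
opening: 0.103
gripper_force: 25.5
```

```bash
python3 -m handwheel '{"delta_rot":[[0,0,-0.1],[0,0,-0.1],[0,0,-0.1],[0,0,-0.1],[0,0,-0.1]],"travel":[[-0.036,-0.356,0],[-0.071,-0.35,0],[-0.106,-0.341,0],[-0.139,-0.329,0],[-0.171,-0.314,0]],"claw":[0.4,0.4,0.4,0.4,0.4]}' 25
python3 -c "
from h import *
s=sense();print(s['force'],s['ft_torque'],s['position'])"
```

```text
time_s: 14.5
position: [0.613, 0.2133, 0.2211]
eef_rot: [0.275, 0.962, 0.001, 0.001]
force: [0.7, -0.6, 5.8]
opening: 0.099
gripper_force: 25.5
[ 0.7094493  -0.60926366  5.80676149] [ 0.06347989 -0.09348671  0.08889012] [0.61296975 0.21330905 0.22106932]
```

```bash
python3 -m handwheel '{"delta_rot":[[0,0,-0.1],[0,0,-0.1],[0,0,-0.1],[0,0,-0.1],[0,0,-0.1],[0,0,-0.1]],"travel":[[-0.201,-0.295,0],[-0.23,-0.274,0],[-0.256,-0.25,0],[-0.279,-0.223,0],[-0.3,-0.194,0],[-0.318,-0.164,0]],"claw":[0.4,0.4,0.4,0.4,0.4,0.4]}' 25
python3 -m handwheel '{"delta_rot":[[0,0,-0.1],[0,0,-0.1],[0,0,-0.1],[0,0,-0.1],[0,0,-0.1],[0,0,-0.1],[0,0,-0.1],[0,0,0],[0,0,0]],"travel":[[-0.332,-0.132,0],[-0.344,-0.098,0],[-0.352,-0.063,0],[-0.356,-0.028,0],[-0.357,0.007,0],[-0.355,0.043,0],[-0.349,0.078,0],[0,0,0],[0,0,0]],"claw":[0.4,0.4,0.4,0.4,0.4,0.4,0.4,0.4,0.4]}' 25
```

```text
time_s: 15.0
position: [0.5971, 0.199, 0.2211]
eef_rot: [0.547, 0.837, 0.001, 0.001]
force: [1.0, -1.7, 5.2]
opening: 0.104
gripper_force: 25.6
time_s: 15.75
position: [0.572, 0.1971, 0.221]
eef_rot: [0.799, 0.601, 0.0, 0.0]
force: [-1.9, -3.8, 8.3]
opening: 0.1
gripper_force: 25.8
```

```bash
python3 -m handwheel '{"delta_rot":[[0,0,0],[0,0,0],[0,0,0],[0,0,0],[0,0,0],[0,0,0],[0,0,0],[0,0,0],[0,0,0],[0,0,0],[0,0,0],[0,0,0]],"travel":[[0,0,0],[0,0,0],[0,0,0],[0,0,0],[0,0,0.5],[0,0,2],[0,0,3],[0,0,3],[0,0,3],[0,0,2],[0,0,0],[0,0,0]],"claw":[4,4,4,4,4,4,4,4,4,4,4,4]}'
python3 -m handwheel '{"delta_rot":[[0,0,0],[0,0,0],[0,0,0],[0,0,0],[0,0,0],[0,0,0],[0,0,0],[0,0,0],[0,0,0],[0,0,0]],"travel":[[-0.5,-2,0],[-1,-3,0],[-1,-3,0],[-1,-3,0],[-1,-3,0],[-1,-3,0],[-1,-3,0],[-0.5,-2,0],[0,0,0],[0,0,0]],"claw":[4,4,4,4,4,4,4,4,4,4]}'
python3 - <<'E'
from h import *
import pickle
s=sense();print(s["position"],s["force"])
a,b=snapshot("top"),snapshot("side")
c=lambda s,u,v:cv2.resize(s["pixels"][v:v+90,u:u+125,::-1],None,fx=3.2*2,fy=3.2*2,interpolation=cv2.INTER_CUBIC)[:290*2]
x=cv2.resize(np.vstack([c(a,175,160),c(b,210,215)]),None,fx=.515,fy=.515);print(x.shape)
cv2.imwrite("pics/final.png",x)
for q in(a,b):
    P=cloud(q);print("plate",rect(P,.027,.034,.46,.66,.03,.25),"rib",rect(P,.066,.085,.5,.6,.1,.175))
    m=(P[...,2]>.05)&(P[...,2]<.075)&(abs(P[...,0]-.572)<.03)&(P[...,1]>.178)&(P[...,1]<.26);pk=np.median(P[m],0);d=pk[:2]-[.5817,.2314];print("peg",m.sum(),pk,"theta",np.radians(-15.45)-np.arctan2(d[1],d[0]))
E
```

```text
time_s: 16.75
position: [0.5724, 0.1974, 0.3563]
eef_rot: [0.799, 0.601, 0.001, 0.0]
force: [0.2, -0.4, -0.4]
opening: 0.468
gripper_force: 0.0
time_s: 17.58
position: [0.5016, -0.0236, 0.354]
eef_rot: [0.8, 0.6, -0.001, -0.001]
force: [0.2, -0.3, -0.8]
opening: 0.471
gripper_force: 0.0
[ 0.50157859 -0.02361395  0.35396886] [ 0.22663762 -0.34571279 -0.82654923]
(593, 412, 3)Traceback (most recent call last):
  File "<stdin>", line 9, in <module>
  File "h.py", line 21, in rect
    n,l,st,_=cv2.connectedComponentsWithStats(m); k=1+np.argmax(st[1:,4]); p=P[l==k].astype(np.float32)
                                                      ~~~~~~~~~^^^^^^^^^^
    return _wrapfunc(a, 'argmax', axis=axis, out=out, **kwds)
    return bound(*args, **kwds)
ValueError: attempt to get argmax of an empty sequence
```

View pics/final.png

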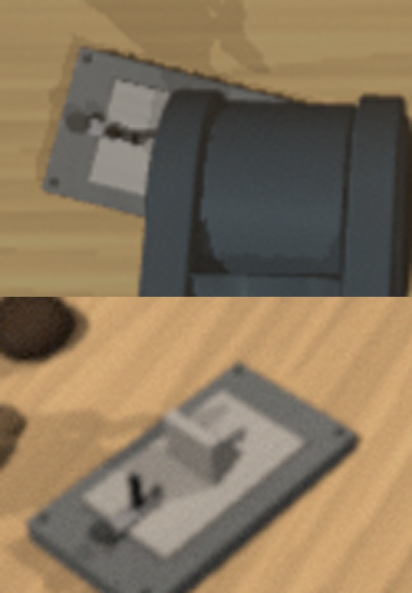

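The picture shows the keeper across the plate's end and the plate flat on the stand (side crop peg at (137,490), rib at (197,440)). The arm hides half of the top view, so I check the numbers from the side camera.

Run:
```python
from h import *
for n in("side","top"):
    P=cloud(snapshot(n))
    if n=="side":print("plate",rect(P,.027,.034,.46,.66,.03,.25),"rib",rect(P,.066,.085,.5,.6,.1,.175))
    m=(P[...,2]>.05)&(P[...,2]<.075)&(abs(P[...,0]-.572)<.03)&(P[...,1]>.178)&(P[...,1]<.26);pk=np.median(P[m],0);d=pk[:2]-[.5817,.2314];print("peg",m.sum(),pk,"theta",np.radians(-15.45)-np.arctan2(d[1],d[0]))
```

```text
plate (array([556.3, 135.2]), array([161.6, 117.4]), 74.49, 31.2, 1265) rib (array([555.4, 139.9]), array([15. , 50.3]), 165.99, 75.1, 119)
peg 32 [0.57056618 0.19816202 0.06396834] theta 1.6243682206170713
peg 16 [0.57269538 0.19436571 0.06629638] theta 1.5396574189677512
```

Plate flat with the rib top at 75 mm, and the keeper at about 1.57 rad. Handing in.

```bash
python3 -c "
from plant import *
print(close_job())"
```

```text
the job is handed in; nothing more can be done
None
```

The small grey plate is seated flat on the stand over both studs, placed with about 5 N of force. The keeper is locked across its end at about 1.57 rad, the gripper is clear, and the job was handed in at about 18 s; no verdict came back.

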